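# Clip the rolling pin into its rack

## Robot

A 6-joint arm with a two-finger parallel gripper is mounted at the origin on a cart in front of the work surface, level with it; the furniture and walls round the work are solid. World frame = base frame: x ahead of the robot, y to its left, z up, the work surface at z = 0. Lengths are in m, angles in rad, forces in N, time in s.
With the tool pointing down it reaches from about 0.375 to 0.975 m from the base axis. Payload 3.8 kg.
Tool frame: the origin (TCP) lies between the finger pads; the fingertips stand 22 mm ahead of it and the grasp point (between the pads) lies 3 mm ahead of it; z points along the fingers, y is the direction in which the jaws open and shut (so a half turn about z gives the same grasp; the last joint's range is limited). The gripper opens to 85 mm and grips with 20 to 120 N. Pads are 22 mm wide; open, the fingers measure 114 mm over their backs; the gripper's body (76 mm by 85 mm) begins 54 mm behind the grasp point. The pads swing forward as they close: fully open they stand 13 mm farther back than shut.
Start: joints at [1.298, 0.264, 1.604, -0, 1.274, -0.037], TCP at [0.158, 0.656, 0.217] pointing down, gripper open.
Joint ranges: [-2.63, 2.63], [-0.94, 2.18], [0.31, 2.57], [-1.31, 4.45], [0, 2.66], [-2.55, 2.55]. Speed limits (rad/s): [2.57, 2.57, 3.14, 3.14, 3.14, 3.14].

## Interface

Orientations are given as a rotation vector (axis times angle).
In Python, from workcell import * gives the robot as it stands.
- The arm moves only by the tool step_arm, never from a script. Its argument "motion" is a list that holds one entry, the list of rows, each a list of 7 numbers: the finger opening in m, from 0 to 0.0854, then the shift along the world's x, y, z in m, then the turn, a rotation vector about the world's x, y, z in degrees. A call has exactly 8 rows; each row is the pose to reach, as a shift and turn from the pose measured when the call began; what a row does not reach only later rows make up. A row lasts 1/8 s, in which the tool goes at most 62.5 mm and 10.7 degrees, less where a joint would pass 70% of its speed; a pose out of reach is approached as far as the arm can. A call with a gripper value outside its range is refused whole. The fingers move at their own pace and stop on an object; "newtons" is the grip in N (left out, the last holds). Time passes only in rows, so rows that repeat a pose let the fingers close, or fill a call up. It gives the time, the measured TCP pose, the force and the opening at its end, in the units of the state.
- read_state(): the state, without advancing time (a new reading comes with each control period).
- read_camera(name): name is "scene" or "top" or "wrist"; returns (picture, depth): 384x512x3 uint8, blue, green, red; 384x512 float32, m along the optical axis (not along the pixel's ray), 0 where there is no reading.
- get_calibration(name): a dict with "K" (3x3 intrinsics, pixels), "dist_coeffs" ([k1, k2, p1, p2, k3] as OpenCV has them; the pictures are not rectified), "world_from_camera" (4x4, takes a point from camera to world coordinates). Camera axes: x right, y down, z forward; pixel columns grow to the right and rows downward; lengths in m; the calibration is good to about 2 mm. A picture is of the moment at which its call begins: read the wrist's pose just before it. get_calibration takes no time and is no camera call; for the wrist camera it gives the pose at the moment of the call.
- finish_job(): hands the job in, once; it reports no verdict.
Trained networks look in the newest picture that a camera, given by its name, has taken for a name from the list of things; names that differ only in an ending like _2 or _b are one class to them, and where a whole thing is asked for, a point or a joint stands for the part that bears it (a point fixed in the world has none). Each returns a list of dicts, best first, with "score" (0 to 1); they miss things now and then, are a little off and sometimes report something else, mostly with a low value. They report only what shows in the picture. A call takes as long as a camera call.
- spot_in(camera, thing): "xyz" ([x, y, z] in m, in the coordinates of the camera as it stood for that picture, good to about 4 mm: the middle of the surface that is visible of it).
- regions_of(camera, thing): "region" (384x512 bool, what is visible of it).
The state is a dict: "time": time; "q": joint angles; "joint_vel": joint speeds; "joint_torque": joint torques, N m; "tool_pos": TCP position; "tcp_rot": TCP orientation; "wrist_force": force on the tool from outside, world axes, zero at the start; "torque": the same for the moment, N m; "width": opening from 0.0 (shut) to 1.0 (fully open).
Only numpy, scipy, OpenCV 4.12 (cv2) and the standard library are available. Lean on these libraries where they do the work, as an engineer would, in place of code of your own. Each camera call takes 0.05 s, during which the arm holds its last target. There are 200 camera calls.

## Task

Put the wooden rolling pin away in its rack: lay it over the two spring clips, its end still short of the end cup, and press it straight down until it has snapped fully into both. Then, without letting it come out of the clips, slide it along into the cup until you feel it meet the rubber pad inside, press it lightly against the pad for a moment and let go. Be gentle (do not force it down on the rack or ram it into the cup), and leave the other things where they are.

Things in the scene. Friction and masses are not known exactly. Their poses are not given: they have to be found in the camera images.
- rolling_pin: plain wooden rolling pin, a smooth cylinder 30 mm in diameter and 220 mm long, about 0.12 kg, lying on the worktop (it can roll). Origin at its very middle, on its axis; its y axis runs along the cylinder. Both ends are alike
- rack: rack fixed to the worktop: pale wooden base 70 mm wide (x), 12 mm thick, y from -110 to 178 mm. Origin under the base midway between its two clips; y points along the clipped pin towards the end cup, z up. A seated pin rests on rigid saddles, axis at x = 0, z = 60 mm, its underside 33 mm clear of the base between the clips. Room for fingers there: y = -65 to 65 mm
- clip_a (a point): white C-shaped spring clip, open upwards, 14 mm wide along the rack's y, at rack y = -75 mm (away from the cup). The point is its seat centre (rack z = 60 mm), axes as the rack's. The flared lips end 22 mm above it, about 34 mm apart. A pin coming down meets them with its axis about 22 mm above this point
- clip_b (a point): the second clip, alike, at rack y = +75 mm, next to the cup. Pressing the pin through both clips takes about 8 to 15 N in all (hidden friction varies; one may give first, press on until both have), then it snaps home on the saddles, which are hard: over 40 N is too much. Sliding along in the clips drags with a few newtons
- cup: deep white end cup fixed to the rack, round, 69 mm long, 48 mm outside, 40 mm inside, coaxial with the seated pin. Origin at the centre of its mouth (rack y = 100, z = 60 mm); y points into it. A rubber pad lies inside, its face 8 to 45 mm behind the mouth: this varies, is not measured and must be felt. It gives 1 mm per 10 N, and is hard after 3 mm. Push it with 7 to 12 N; over 16 N is too much
- powder_bottle: white plastic bottle with a screw cap, 66 x 140 mm, standing; bystander
- scoop: steel measuring scoop, 165 mm long, lying; bystander
- spice_a: spice jar, 45 x 106 mm, standing; bystander
- salt: salt shaker, 44 x 90 mm, standing; bystander
- tablet_box: small carton, 50 x 110 x 22 mm, lying; bystander
- amber_drops: small amber bottle with a dropper, 33 x 102 mm, standing; bystander

How it is judged:
On the way, in this order (a step that is already met when the one before it is completed fails the run):
1. the pin is snapped fully into both clips, its end still short of the cup (z of rolling_pin in the frame of rack between 0.058 and 0.062 m and x of rolling_pin in the frame of rack between -0.0025 and 0.0025 m and angle between the y axis of rolling_pin and the y axis of rack, either way round below 0.035 rad and y of rolling_pin in the frame of rack below -0.009 m), for 0.2 s.
2. lying in the clips, the pin is pressed against the pad in the cup with more than 6 N (z of rolling_pin in the frame of rack between 0.058 and 0.062 m and x of rolling_pin in the frame of rack between -0.0025 and 0.0025 m and angle between the y axis of rolling_pin and the y axis of rack, either way round below 0.035 rad and y of rolling_pin in the frame of rack between -0.004 and 0.04 m and contact force between rolling_pin and cup above 6 N), for 0.3 s.
At the end, for the whole second after the job is handed in: The pin lies at rest, released, in both clips (middle within 2 mm of the seated height, 60 mm, and 2.5 mm of the clips' centre line, axis within 2 degrees of the rack's y), its end in the cup at the pad (middle between 4 mm before and 40 mm past the rack's origin along y) (z of rolling_pin in the frame of rack between 0.058 and 0.062 m and x of rolling_pin in the frame of rack between -0.0025 and 0.0025 m and angle between the y axis of rolling_pin and the y axis of rack, either way round below 0.035 rad and y of rolling_pin in the frame of rack between -0.004 and 0.04 m and linear speed of rolling_pin below 0.02 m/s and contact force between rolling_pin and the fingers below 0.1 N); the robot touches nothing.
It fails at once if the pin is pushed into the cup with more than 16 N (contact force between rolling_pin and cup above 16 N).
It fails at once if the pin is forced against the rack with more than 40 N (contact force between rolling_pin and rack above 40 N).
It fails at once if a bystander is moved by more than 3 cm (distance of any of powder_bottle, scoop, spice_a, salt, tablet_box, amber_drops from where it was at the start of the episode above 0.03 m).
It also fails if it takes over 67 s, if anything falls off the work surface, if the arm or the gripper's body presses on something with over 40 N, if the wrist force passes 120 N, or if a joint passes its speed limit or range.

## Working session

There is one attempt and no reset: what is moved stays moved. The work goes in short steps, Python scripts to look and compute and a tool call to move; the robot and the scene stay as the last step left them, time stands still between calls to the robot, and variables do not carry over. Pictures are saved under pics/ and viewed, on a budget of 10 in all, crops included, one or two more only if the job needs it, and the job is handed in when it is done.

Besides the shell and the picture viewer there is one more tool, called after "Emit:" as a command line: name --argument value ..., lists and objects as JSON in quotes. step_arm: Moves the arm, as the interface text tells. Its arguments: {"type":"object","properties":{"motion":{"type":"array"},"newtons":{"type":"number"}},"required":["motion"]}

```bash
mkdir -p pics; ls
python3 - <<'E'
from workcell import *
import cv2,numpy as np
s=read_state(); print(s)
ims=[]
for n in ("scene","top"):
    im,d=read_camera(n); np.savez('/tmp/'+n,im=im,d=d)
    cv2.imwrite(f'pics/{n}0.png',im)
    c=get_calibration(n); T=np.array(c["world_from_camera"]); print(n,np.round(T,3).tolist(),np.round(c["K"],1).tolist(),c["dist_coeffs"])
    for th in ("rolling_pin","rack","clip_a","cup"):
        for r in spot_in(n,th)[:3]:
            p=T[:3,:3]@np.array(r["xyz"])+T[:3,3]; print(n,th,round(r["score"],2),np.round(p,4))
E
```

```text
pics
{'time': 0.0, 'q': array([ 1.29808820e+00,  2.64743945e-01,  1.60536828e+00, -8.97046867e-07,
        1.27365117e+00, -3.68938746e-02]), 'joint_vel': array([-0.00115343,  0.00148964,  0.0012711 ,  0.00068811, -0.00013125,
        0.00125899]), 'joint_torque': array([ 2.50478050e-03, -5.15106010e+01, -3.67316329e+01,  1.20704576e-04,
        1.28172143e-02,  1.02510444e-05]), 'tool_pos': array([0.15750174, 0.65560497, 0.21587132]), 'tcp_rot': array([-0.36951861, -3.11944732,  0.00336886]), 'wrist_force': array([-0.1365419 , -0.23440149, -0.18646866]), 'torque': array([-0.01341858,  0.04449858, -0.02457139]), 'width': 0.9963213505083921}
scene [[0.6, -0.326, 0.73, -0.498], [-0.8, -0.247, 0.547, -0.807], [0.002, -0.912, -0.409, 0.664], [0.0, 0.0, 0.0, 1.0]] [[436.8, 0.0, 253.3], [0.0, 436.8, 187.0], [0.0, 0.0, 1.0]] [-0.12848038  0.          0.          0.          0.        ]
scene rolling_pin 0.92 [ 0.4727 -0.2492  0.0218]
scene rolling_pin 0.63 [0.4315 0.0372 0.0228]
scene rack 0.94 [0.5852 0.2008 0.0157]
scene clip_a 0.65 [0.5886 0.1964 0.0198]
scene cup 0.55 [0.6061 0.2652 0.0661]
scene cup 0.52 [0.5898 0.1996 0.0169]
top [[0.017, -0.988, 0.151, 0.343], [-1.0, -0.019, -0.01, -0.008], [0.012, -0.151, -0.989, 1.381], [0.0, 0.0, 0.0, 1.0]] [[384.2, 0.0, 257.6], [0.0, 384.2, 188.9], [0.0, 0.0, 1.0]] [-0.00537971  0.          0.          0.          0.        ]
top rolling_pin 0.91 [ 0.4824 -0.2356  0.0312]
top rack 0.72 [0.5953 0.1808 0.0139]
top clip_a 0.85 [0.5948 0.1826 0.0147]
```

View pics/scene0.png

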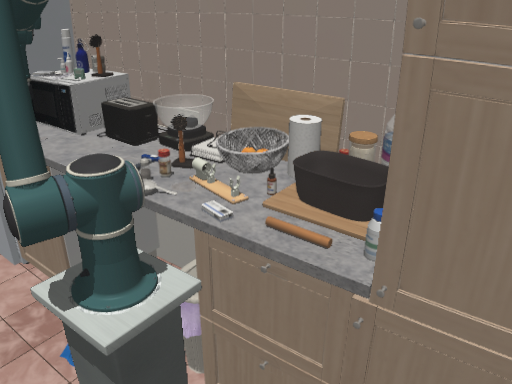

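View pics/top0.png

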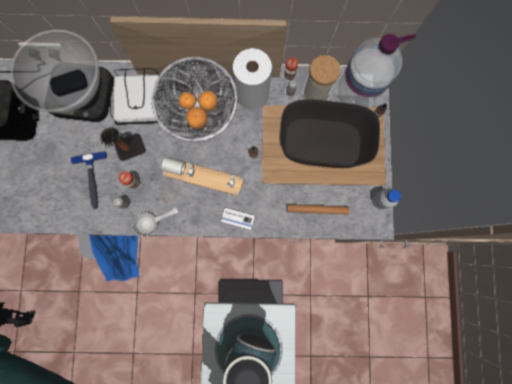

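The scene and top views show the pin at about (288–348, 209) in the top picture, lying along world y. The rack runs from (163,168) at the cup end to (242,187), with the cup on world +y. The bystanders are the carton (238,218), the amber bottle (253,152) and the white bottle (390,198).

```bash
cat > h.py <<'E'
from workcell import *
import cv2,numpy as np
from scipy.spatial.transform import Rotation as R
def cloud(n,im,d,c,T):
    h,w=d.shape; u,v=np.meshgrid(np.arange(w),np.arange(h))
    p=cv2.undistortPoints(np.stack([u,v],-1).reshape(-1,1,2).astype(np.float32),np.array(c["K"]),np.array(c["dist_coeffs"])).reshape(h,w,2)
    P=np.dstack([p[...,0]*d,p[...,1]*d,d]); return P@T[:3,:3].T+T[:3,3]
def snap(n):
    c=get_calibration(n); T=np.array(c["world_from_camera"]); im,d=read_camera(n)
    return im,d,cloud(n,im,d,c,T)
def line(P):
    m=P.mean(0); _,_,V=np.linalg.svd(P-m); v=V[0]*np.sign(V[0][1]); t=(P-m)@v
    return m,v,np.percentile(t,[0.5,99.5])
E
python3 - <<'E'
from h import *
for n in ("top","scene"):
    im,d,P=snap(n)
    for th in ("rolling_pin","rack","cup","clip_a","tablet_box","powder_bottle","amber_drops","spice_a","salt","scoop"):
        for r in regions_of(n,th)[:2]:
            m=cv2.erode(r["region"].astype(np.uint8),np.ones((2,2)))>0
            Q=P[m&(d>0)]
            if len(Q)<5: continue
            c,v,t=line(Q[:,:2]); print(n,th,round(r["score"],2),len(Q),"mid",np.round(c+v*t.mean(),4),"ang",round(np.degrees(np.arctan2(v[1],v[0])),1),"len",round(np.ptp(t),3),"z",np.round(np.percentile(Q[:,2],[2,50,98]),3),"min",np.round(Q.min(0),3),"max",np.round(Q.max(0),3))
E
```

```text
top rolling_pin 0.61 383 mid [ 0.4816 -0.2345] ang 89.1 len 0.208 z [0.018 0.029 0.036] min [ 0.471 -0.341  0.011] max [ 0.496 -0.129  0.038]
top rack 0.88 1497 mid [0.5926 0.1761] ang 77.3 len 0.276 z [0.008 0.015 0.087] min [ 0.532  0.035 -0.001] max [0.652 0.323 0.092]
top rack 0.45 546 mid [0.3995 0.4309] ang 109.9 len 0.36 z [-0.002  0.011  0.032] min [ 0.379  0.263 -0.902] max [0.479 0.636 0.04 ]
top cup 0.79 235 mid [0.6174 0.274 ] ang 81.3 len 0.064 z [0.04  0.082 0.089] min [0.593 0.24  0.036] max [0.641 0.307 0.092]
top clip_a 0.83 1453 mid [0.592  0.1766] ang 77.4 len 0.279 z [0.007 0.015 0.087] min [0.532 0.035 0.   ] max [0.646 0.323 0.092]
top tablet_box 0.62 408 mid [0.4431 0.0467] ang 75.2 len 0.106 z [0.017 0.023 0.029] min [ 0.41  -0.007 -0.004] max [0.476 0.102 0.034]
top powder_bottle 0.83 410 mid [ 0.5117 -0.4566] ang 38.6 len 0.059 z [0.022 0.107 0.145] min [ 0.488 -0.496  0.011] max [ 0.546 -0.435  0.147]
top amber_drops 0.67 82 mid [ 0.6774 -0.0087] ang 113.4 len 0.035 z [-0.     0.061  0.1  ] min [ 0.667 -0.021 -0.003] max [0.694 0.008 0.102]
top spice_a 0.81
[... 1290 characters left out ...]
 [ 0.692 -0.002  0.094]
scene tablet_box 0.71 369 mid [0.4326 0.0438] ang 80.5 len 0.106 z [0.002 0.022 0.027] min [ 0.402 -0.014  0.   ] max [0.471 0.102 0.029]
scene amber_drops 0.63 197 mid [ 7.105e-01 -1.000e-04] ang 15.5 len 0.1 z [0.003 0.04  0.085] min [ 0.651 -0.036  0.   ] max [0.771 0.032 0.094]
scene spice_a 0.73 274 mid [0.5588 0.4161] ang 34.0 len 0.035 z [0.003 0.057 0.107] min [ 0.539  0.401 -0.001] max [0.732 0.583 0.108]
scene salt 0.48 165 mid [0.4843 0.4394] ang 153.8 len 0.037 z [0.01  0.047 0.087] min [0.467 0.428 0.007] max [0.507 0.458 0.089]
scene scoop 0.66 74 mid [0.4277 0.3595] ang 52.9 len 0.079 z [0.006 0.017 0.027] min [0.392 0.325 0.006] max [0.455 0.397 0.028]
```

Emit:
step_arm --motion '[[[0.0854,0.03,-0.045,0.03,0,0,-10],[0.0854,0.065,-0.09,0.06,0,0,-20],[0.0854,0.1,-0.14,0.09,0,0,-30],[0.0854,0.13,-0.19,0.12,0,0,-40],[0.0854,0.17,-0.24,0.14,0,0,-50],[0.0854,0.2,-0.29,0.15,0,0,-60],[0.0854,0.24,-0.34,0.15,0,0,-70],[0.0854,0.28,-0.39,0.15,0,0,-80]]]'

```text
time: 2.6
tool_pos: [0.4299, 0.2758, 0.3681]
tcp_rot: [2.294, 2.146, 0.003]
wrist_force: [0.3, 0.6, 0.1]
width: 1.0
```

Run:
```python
from h import *
s=read_state();T=np.array(get_calibration("wrist")["world_from_camera"])
print(s["tool_pos"],s["q"],np.round(T,3).tolist()); Rt=R.from_rotvec(s["tcp_rot"]).as_matrix(); print(np.round(Rt,3).tolist())
print("cam in tool",Rt.T@(T[:3,3]-s["tool_pos"]), "optical in tool",Rt.T@T[:3,2])
```

```text
[0.4299082  0.27579215 0.36806687] [ 5.21546121e-01 -1.09596764e-01  1.73245486e+00  1.00034935e-04
  1.51652708e+00  5.88239535e-01] [[0.998, -0.064, -0.019, 0.435], [-0.067, -0.946, -0.316, 0.357], [0.003, 0.317, -0.948, 0.524], [0.0, 0.0, 0.0, 1.0]]
[[0.067, 0.998, 0.002], [0.998, -0.067, 0.001], [0.001, 0.002, -1.0]]
cam in tool [ 0.08199061 -0.00026036 -0.15543811] optical in tool [-3.18055950e-01  6.58496203e-04  9.48071716e-01]
```

Emit:
step_arm --motion '[[[0.0854,0.04,-0.01,-0.01,0,0,-2],[0.0854,0.08,-0.02,-0.03,0,0,-5],[0.0854,0.12,-0.025,-0.06,0,0,-8],[0.0854,0.155,-0.03,-0.09,0,0,-9],[0.0854,0.155,-0.03,-0.09,0,0,-9],[0.0854,0.155,-0.03,-0.09,0,0,-9],[0.0854,0.155,-0.03,-0.09,0,0,-9],[0.0854,0.155,-0.03,-0.09,0,0,-9]]]'

```text
time: 3.6
tool_pos: [0.5848, 0.2464, 0.2799]
tcp_rot: [2.454, 1.96, 0.007]
wrist_force: [0.3, 0.6, -0.3]
width: 0.999
```

Run:
```python
from h import *
im,d,P=snap("wrist"); np.savez('/tmp/w1',im=im,d=d,P=P)
cv2.imwrite('pics/w1.png',im)
for th in ("rack","cup","clip_a"):
    for r in regions_of("wrist",th)[:2]:
        m=cv2.erode(r["region"].astype(np.uint8),np.ones((3,3)))>0
        Q=P[m&(d>0)]; np.save(f'/tmp/{th}',Q)
        c,v,t=line(Q[:,:2]); print(th,round(r["score"],2),len(Q),"mid",np.round(c+v*t.mean(),4),"ang",round(np.degrees(np.arctan2(v[1],v[0])),2),"len",round(np.ptp(t),3),"z",np.round(np.percentile(Q[:,2],[2,50,98]),3))
        if th=="rack":
            B=Q[(Q[:,2]>.007)&(Q[:,2]<.017)]; print("base rect",cv2.minAreaRect((B[:,:2]*1000).astype(np.float32)),np.median(B[:,2]))
```

```text
rack 0.81 8680 mid [0.5951 0.1816] ang 76.99 len 0.278 z [0.009 0.012 0.083]
base rect ((596.2614135742188, 179.1493682861328), (285.07513427734375, 68.74662017822266), 76.10115051269531) 0.010829061355081049
cup 0.74 2179 mid [0.6193 0.2773] ang 76.9 len 0.067 z [0.068 0.08  0.083]
clip_a 0.72 8366 mid [0.5948 0.1815] ang 76.99 len 0.278 z [0.009 0.012 0.083]
clip_a 0.34 4009 mid [0.433  0.3362] ang 120.52 len 0.155 z [0.    0.011 0.032]
```

View pics/w1.png

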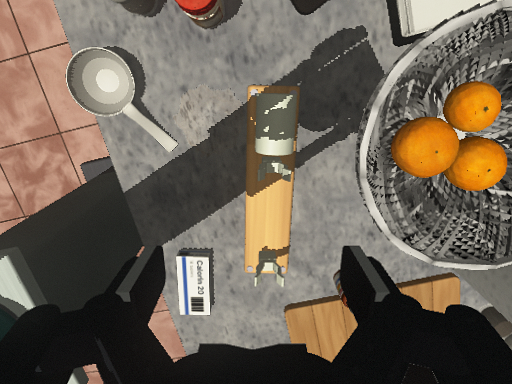

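The wrist view shows the rack from (272,85) to (268,272), with the cup at (275,122), clip_b at (275,170) and clip_a at (268,272). The scoop, carton and basket are clear of it. Next I refine the rack frame from edges, clips and cup.

Run:
```python
from h import *
z=np.load('/tmp/w1.npz'); P=z['P'];d=z['d']
a=np.radians(76.99-90); Rz=np.array([[np.cos(a),-np.sin(a)],[np.sin(a),np.cos(a)]])
mid=np.array([.5963,.1791]); o=mid-Rz@[0,.034]
L=P.copy(); L[...,:2]=(P[...,:2]-o)@Rz
near=(np.abs(L[...,0])<.06)&(np.abs(L[...,1]-.034)<.17)&(d>0)
Q=L[near]; print("origin0",o)
tab=Q[(Q[:,2]<.005)]; print("table z",np.median(tab[:,2]), "base z",np.median(Q[(Q[:,2]>.007)&(Q[:,2]<.016),2]))
B=Q[(Q[:,2]>.0065)&(Q[:,2]<.016)]
xs=[]
for y in np.arange(-.10,.17,.01):
    b=B[np.abs(B[:,1]-y)<.005]
    if len(b)>20: xs.append((y,*np.percentile(b[:,0],[1,99])))
xs=np.array(xs); print(np.round(xs*1000,1)[::2].tolist())
print("y ends",np.percentile(B[np.abs(B[:,0])<.025,1],[.3,99.7]))
for nm,lo,hi in(("cup",.1,.17),("clipb",.055,.095),("clipa",-.095,-.055)):
    H=Q[(Q[:,2]>.03)&(Q[:,1]>lo-.01)&(Q[:,1]<hi+.01)]
    print(nm,len(H),"x",np.round(np.percentile(H[:,0],[2,50,98])*1000,1),"y",np.round(np.percentile(H[:,1],[1,50,99])*1000,1),"z",np.round(np.percentile(H[:,2],[2,50,98])*1000,1))
    if nm!="cup":
        T=H[H[:,2]>.07]; print("  lips",len(T),[np.round(np.median(T[s],0)*1000,1).tolist() for s in (T[:,0]<0,T[:,0]>0)])
    else:
        T=H[(H[:,1]>.11)&(H[:,1]<.16)&(H[:,2]>.06)]
        from scipy.optimize import least_squares
        f=least_squares(lambda p:np.hypot(T[:,0]-p[0]-p[1]*(T[:,1]-.135),T[:,2]-p[2])-.024,[0,0,.06],loss='soft_l1',f_scale=.001); print("  cup axis x,slope,z",f.x,np.sqrt(f.cost*2/len(T)))
```

```text
origin0 [0.58864588 0.14597275]
table z -0.0013619479488605202 base z 0.010764344714477625
[[-100.0, -36.1, 31.2], [-80.0, -36.0, 31.9], [-60.0, -35.9, 32.6], [-40.0, -35.9, 32.5], [-20.0, -35.8, 32.3], [-0.0, -34.2, 32.9], [20.0, -34.1, 33.5], [40.0, -34.1, 34.3], [60.0, -34.1, 35.1], [80.0, -33.5, 35.4], [100.0, -32.6, 36.0], [120.0, -32.5, 36.5], [140.0, -32.5, 36.9], [160.0, -32.5, 37.4]]
y ends [-0.10920423  0.17750597]
cup 24420 x [-57.8   6.4  42.9] y [ 90.9 108.8 162.9] z [ 73.8 368.5 383.5]
  cup axis x,slope,z [-0.01675382  0.25309238  0.36383257] 0.010877258204711993
clipb 5464 x [-12.9  27.5  41.3] y [ 69.6  97.4 104.9] z [ 43.4 357.3 373.2]
  lips 5159 [[-13.6, 81.5, 78.7], [28.5, 98.0, 358.1]]
clipa 457 x [-21.   -1.5  16.5] y [-81.9 -71.2 -67.1] z [31.  48.1 81.1]
  lips 135 [[-17.1, -73.0, 77.2], [13.1, -73.7, 77.1]]
```

Run:
```python
from h import *
from scipy.optimize import least_squares
z=np.load('/tmp/w1.npz'); P=z['P'];d=z['d']
a=np.radians(75.95-90); Rz=np.array([[np.cos(a),-np.sin(a)],[np.sin(a),np.cos(a)]])
o0=np.array([.58864588,.14597275]); a0=np.radians(76.99-90); 
o=o0+np.array([-.001*np.cos(a0),-.001*np.sin(a0)])
L=P.copy(); L[...,:2]=(P[...,:2]-o)@Rz; L[...,2]+=.0013
Q=L[(np.abs(L[...,0])<.06)&(np.abs(L[...,1]-.034)<.17)&(d>0)&(L[...,2]<.1)]; print("origin",o)
B=Q[(Q[:,2]>.008)&(Q[:,2]<.0165)]
xs=[]
for y in np.arange(-.10,.17,.01):
    b=B[np.abs(B[:,1]-y)<.005]
    if len(b)>20: xs.append((y,*np.percentile(b[:,0],[1,99])))
xs=np.array(xs); print("left",np.polyfit(xs[:,0],xs[:,1],1),"right",np.polyfit(xs[:,0],xs[:,2],1))
T=Q[(Q[:,1]>.11)&(Q[:,1]<.16)&(Q[:,2]>.065)&(np.abs(Q[:,0])<.03)]
f=least_squares(lambda p:np.hypot(T[:,0]-p[0]-p[1]*(T[:,1]-.135),T[:,2]-p[2])-.024,[0,0,.06],loss='soft_l1',f_scale=.001); print("cup axis x,slope,z",f.x,len(T))
H=Q[(Q[:,2]>.06)&(np.abs(Q[:,0])<.024)]; c=H[H[:,1]>.09]; print("cup y",np.percentile(c[:,1],[.5,99.5]))
for lo,hi in((-.085,-.065),(.065,.085)):
    h=H[(H[:,1]>lo)&(H[:,1]<hi)&(H[:,2]>.074)]
    for s in (h[:,0]<0,h[:,0]>0): print("lip",len(h[s]),np.round(np.percentile(h[s],[5,50,95],axis=0)*1000,1).tolist())
```

```text
origin [0.58767155 0.14619787]
left [-0.00134211 -0.03371953] right [0.00337343 0.03442938]
cup axis x,slope,z [0.00052916 0.00285058 0.0598077 ] 1721
cup y [0.09998134 0.1686727 ]
lip 55 [[-19.0, -80.9, 74.5], [-16.1, -74.0, 79.6], [-11.7, -68.4, 82.4]]
lip 59 [[12.7, -80.7, 74.6], [16.4, -74.7, 79.4], [19.4, -69.0, 83.0]]
lip 76 [[-19.1, 68.3, 74.4], [-15.5, 75.1, 79.9], [-12.5, 81.3, 82.9]]
lip 88 [[12.7, 68.0, 74.7], [16.2, 75.3, 79.2], [19.7, 81.2, 82.8]]
```

Emit:
step_arm --motion '[[[0.0854,-0.02,-0.05,0.02,0,0,2],[0.0854,-0.04,-0.11,0.03,0,0,4],[0.0854,-0.06,-0.17,0.03,0,0,6],[0.0854,-0.08,-0.23,0.02,0,0,8],[0.0854,-0.1,-0.29,0.01,0,0,10],[0.0854,-0.11,-0.34,0,0,0,12],[0.0854,-0.11,-0.37,-0.01,0,0,12],[0.0854,-0.11,-0.37,-0.01,0,0,12]]]'

```text
time: 4.8
tool_pos: [0.4738, -0.1255, 0.268]
tcp_rot: [-2.241, -2.201, -0.004]
wrist_force: [-0.2, -0.1, -0.6]
width: 1.0
```

```bash
cat > pin.py <<'E'
from h import *
from scipy.optimize import least_squares
import sys
s=read_state();im,d,P=snap("wrist"); cv2.imwrite(f'pics/{sys.argv[1]}.png',im)
r=regions_of("wrist","rolling_pin")[0]; m=cv2.erode(r["region"].astype(np.uint8),np.ones((3,3)))>0
Q=P[m&(d>0)]; Q=Q[Q[:,2]<float(sys.argv[2])]; c,v,t=line(Q[:,:2]); print(r["score"],len(Q),"mid",c+v*t.mean(),np.degrees(np.arctan2(v[1],v[0])),"len",np.ptp(t),"z",np.percentile(Q[:,2],[2,50,98]))
def res(p):
    n=np.array([np.cos(p[1]),np.sin(p[1]),p[3]]);n/=np.linalg.norm(n); w=Q-[c[0]-p[0]*np.sin(p[1]),c[1]+p[0]*np.cos(p[1]),p[2]]
    return np.linalg.norm(np.cross(w,n),axis=1)-.015
f=least_squares(res,[0,np.arctan2(v[1],v[0]),np.percentile(Q[:,2],98)-.015,0],loss='soft_l1',f_scale=.001); p=f.x
ax=np.array([np.cos(p[1]),np.sin(p[1])]); b=c+p[0]*np.array([-ax[1],ax[0]]); tt=(Q[:,:2]-b)@ax; e=np.percentile(tt,[.5,99.5])
print("axis mid",b+ax*e.mean(),"z",p[2],"ang",np.degrees(p[1]),"pitch",np.degrees(p[3]),"ends",e,"tcp",s["tool_pos"])
Rt=R.from_rotvec(s["tcp_rot"]).as_matrix(); print("jaw heading",np.degrees(np.arctan2(Rt[1,1],Rt[0,1])),"z axis",Rt[:,2])
E
python3 pin.py w2 .05
```

```text
0.6 2625 mid [ 0.48326602 -0.23375318] 88.90653788414102 len 0.21414222068900382 z [0.0203023  0.0269048  0.02966775]
axis mid [ 0.48378317 -0.23376824] z 0.01359503991109348 ang 88.9668697756937 pitch -0.06209627755516145 ends [-0.1153384   0.09879748] tcp [ 0.47381619 -0.12552921  0.26802085]
jaw heading -1.0087668703419106 z axis [ 0.00130352  0.00207568 -0.999997  ]
```

Emit:
step_arm --motion '[[[0.07,0.005,-0.04,-0.03,0,0,0],[0.07,0.01,-0.08,-0.07,0,0,0],[0.07,0.01,-0.0965,-0.12,0,0,0],[0.07,0.01,-0.0965,-0.17,0,0,0],[0.07,0.01,-0.0965,-0.2,0,0,0],[0.07,0.01,-0.0965,-0.225,0,0,0],[0.07,0.01,-0.0965,-0.238,0,0,0],[0.07,0.01,-0.0965,-0.243,0,0,0]]]'

```text
time: 5.9
tool_pos: [0.4852, -0.2194, 0.0258]
tcp_rot: [-2.236, -2.206, -0.006]
wrist_force: [-0.5, 0.9, 0.2]
width: 0.818
```

Emit:
step_arm --motion '[[[0.03,0,-0.001,0,0,0,0],[0.02,0,-0.001,0,0,0,0],[0.01,0,-0.001,0,0,0,0],[0.0,0,-0.001,0,0,0,0],[0.0,0,-0.001,0,0,0,0],[0.0,0,-0.001,0,0,0,0],[0.0,0,-0.001,0,0,0,0],[0.0,0,-0.001,0,0,0,0]]]' --newtons 70

```text
time: 6.9
tool_pos: [0.4852, -0.2203, 0.0258]
tcp_rot: [-2.236, -2.206, -0.006]
wrist_force: [0.1, -0.1, -0.1]
width: -0.001
```

The fingers shut without holding anything, so I look again.

```bash
python3 - <<'E'
from h import *
im,d,P=snap("wrist"); a=im
im2,d2,P2=snap("scene"); b=cv2.resize(im2[150:300,180:400],None,fx=2.327,fy=2.56)
cv2.imwrite('pics/w3.png',cv2.hconcat([a[:, :400],b[:, :400]]))
E
python3 pin.py w3b .05
```

```text
0.83 9561 mid [ 0.48405075 -0.21108067] 89.1209789902883 len 0.16712637445439543 z [0.01931265 0.02677612 0.02926877]
axis mid [ 0.48389431 -0.21108612] z 0.013445293939046024 ang 88.94759525000029 pitch -0.06975713882116223 ends [-0.12232002  0.04477922] tcp [ 0.48520413 -0.22034405  0.02581568]
jaw heading -0.7666346807150948 z axis [ 0.0026477   0.00275738 -0.99999269]
```

View pics/w3.png

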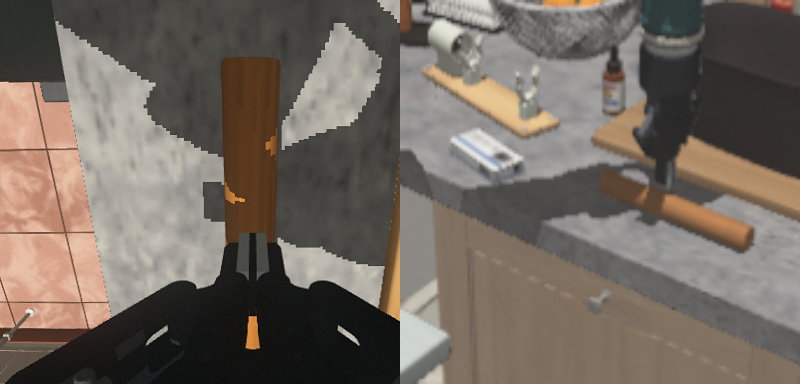

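The wrist picture shows the pin at x≈222–278 px running in under the fingers (gap at 252,270), and it hasn't moved. I check finger geometry by depth and the reported width.

Run:
```python
from h import *
s=read_state(); print(s["width"],s["tool_pos"],s["wrist_force"],s["q"])
im,d,P=snap("wrist")
for r in (200,235,245,255,270,300,330):
    print(r,[ (c,)+tuple(int(round(x*1000)) for x in P[r,c])+(tuple(im[r,c].tolist()),) for c in (225,238,246,252,260,272,280)])
```

```text
-0.003078566112017171 [ 0.48521003 -0.2203561   0.02582569] [ 0.40645358 -0.30104775  1.06536732] [-0.47553228  0.19677271  2.07511144  0.004806    0.86859504 -0.46521374]
200 [(225, 470, -202, 17, (28, 48, 73)), (238, 478, -198, 26, (61, 133, 208)), (246, 482, -197, 29, (32, 56, 88)), (252, 485, -197, 28, (31, 58, 91)), (260, 489, -197, 28, (30, 54, 86)), (272, 496, -200, 23, (27, 51, 82)), (280, 503, -209, -1, (68, 73, 75))]
235 [(225, 467, -233, -1, (76, 94, 110)), (238, 477, -218, 27, (37, 61, 89)), (246, 482, -209, 46, (72, 76, 75)), (252, 485, -210, 44, (22, 25, 26)), (260, 489, -209, 45, (70, 75, 75)), (272, 496, -222, 22, (26, 53, 83)), (280, 503, -233, -1, (63, 66, 69))]
245 [(225, 467, -240, -1, (113, 126, 136)), (238, 478, -213, 49, (48, 52, 49)), (246, 482, -209, 55, (70, 74, 75)), (252, 485, -209, 56, (22, 23, 25)), (260, 489, -210, 54, (68, 74, 75)), (272, 495, -214, 48, (27, 28, 29)), (280, 503, -242, -2, (168, 178, 183))]
255 [(225, 472, -213, 57, (29, 30, 30)), (238, 479, -209, 64, (77, 82, 81)), (246, 482, -209, 64, (70, 75, 75)), (252, 485, -210, 63, (22, 22, 25)),
[... 185 characters left out ...]
 (246, 483, -209, 75, (70, 74, 73)), (252, 485, -209, 76, (18, 21, 23)), (260, 488, -209, 75, (72, 77, 75)), (272, 493, -213, 69, (23, 26, 24)), (280, 497, -213, 70, (25, 26, 25))]
300 [(225, 476, -208, 95, (25, 26, 25)), (238, 480, -208, 95, (15, 19, 19)), (246, 483, -215, 86, (21, 21, 23)), (252, 485, -224, 75, (20, 22, 24)), (260, 488, -212, 91, (18, 19, 19)), (272, 492, -209, 94, (22, 21, 21)), (280, 494, -209, 94, (22, 23, 23))]
330 [(225, 477, -204, 113, (18, 21, 21)), (238, 481, -207, 109, (16, 16, 19)), (246, 482, -228, 87, (16, 13, 10)), (252, 484, -284, 29, (59, 135, 213)), (260, 488, -229, 87, (21, 22, 23)), (272, 491, -205, 112, (18, 21, 22)), (280, 493, -204, 113, (20, 17, 18))]
```

Run:
```python
from h import *
im,d,P=snap("wrist")
for c in (246,252,260):
    print(c,[(r,)+tuple(int(round(x*1000)) for x in P[r,c]) for r in range(222,244,2)])
for n in ("scene","top"):
    im,d,P=snap(n)
    m=(d>0)&(np.abs(P[...,0]-.485)<.012)&(np.abs(P[...,1]+.22)<.013)&(P[...,2]<.12)
    Q=P[m]; I=im[m]; 
    g=I.max(1).astype(int)-I.min(1)<25   # grey = gripper
    print(n,len(Q),g.sum(), np.round(Q[g][np.argsort(Q[g][:,2])][:12]*1000).astype(int).tolist())
```

```text
246 [(222, 482, -210, 28), (224, 482, -212, 27), (226, 482, -213, 28), (228, 482, -214, 28), (230, 482, -215, 28), (232, 482, -216, 29), (234, 482, -209, 44), (236, 482, -210, 45), (238, 482, -210, 48), (240, 482, -210, 50), (242, 482, -209, 53)]
252 [(222, 485, -210, 28), (224, 485, -211, 28), (226, 485, -212, 29), (228, 485, -214, 27), (230, 485, -215, 28), (232, 485, -217, 27), (234, 485, -209, 45), (236, 485, -209, 46), (238, 485, -210, 48), (240, 485, -209, 51), (242, 485, -209, 52)]
260 [(222, 489, -211, 26), (224, 489, -212, 27), (226, 489, -213, 27), (228, 489, -214, 27), (230, 489, -215, 28), (232, 489, -217, 28), (234, 489, -210, 44), (236, 489, -210, 45), (238, 489, -209, 49), (240, 489, -209, 51), (242, 489, -210, 52)]
scene 132 96 [[481, -215, -1], [477, -232, 0], [477, -222, 0], [478, -224, 0], [473, -213, 2], [476, -208, 2], [473, -217, 3], [487, -214, 30], [489, -227, 30], [488, -217, 31], [486, -225, 31], [484, -208, 33]]
top 1 1 [[474, -216, 27]]
```

Depth shows the shut fingertips at z≈0.044, clear above the pin top at 0.030, so they really sit about 40 mm higher than the quoted TCP offset implies. I open and go lower in guarded steps.

Emit:
step_arm --motion '[[[0.07,0,0,0.01,0,0,0],[0.07,0,0,0.01,0,0,0],[0.07,0,0,0.01,0,0,0],[0.07,0,0,0.01,0,0,0],[0.07,-0.001,0,0,0,0,0],[0.07,-0.001,0,-0.01,0,0,0],[0.07,-0.001,0,-0.015,0,0,0],[0.07,-0.001,0,-0.02,0,0,0]]]'

```text
time: 8.3
tool_pos: [0.484, -0.2202, 0.0051]
tcp_rot: [-2.236, -2.206, -0.006]
wrist_force: [-0.1, -0.8, 0.1]
width: 0.822
```

Run:
```python
from h import *
s=read_state(); print(s["tool_pos"],s["wrist_force"],s["width"])
im,d,P=snap("wrist"); cv2.imwrite('pics/w4.png',im)
t=s["tool_pos"]
m=(d>0)&(np.abs(P[...,1]-t[1])<.03)&(np.abs(P[...,0]-t[0])<.075)&(P[...,2]<.1)
for lo in (-.075,-.055,-.045,-.035,.015,.025,.035,.045,.055,.065):
    q=P[m&(P[...,0]-t[0]>lo)&(P[...,0]-t[0]<=lo+.01)]; g=q[(q[:,2]>.006)]; print(lo,len(q),np.round(g[np.argsort(g[:,2])][:5]*1000).astype(int).tolist())
```

```text
[ 0.48395879 -0.2202318   0.005108  ] [-0.0516697  -0.77962392  0.10406036] 0.8216164055098663
-0.075 1933 [[419, -208, 72], [418, -208, 73], [418, -208, 73], [419, -208, 74], [418, -207, 74]]
-0.055 3222 [[439, -213, 32], [437, -213, 32], [438, -213, 33], [439, -213, 34], [439, -212, 34]]
-0.045 4643 [[448, -226, 25], [448, -221, 25], [449, -219, 25], [449, -226, 25], [449, -213, 26]]
-0.035 3016 [[449, -213, 27], [449, -214, 27], [449, -211, 28], [449, -218, 29], [449, -224, 29]]
0.015 1987 [[499, -204, 13], [499, -191, 13], [499, -191, 14], [509, -204, 89], [509, -204, 89]]
0.025 4051 [[519, -230, 26], [518, -227, 26], [518, -228, 26], [519, -229, 26], [519, -221, 26]]
0.035 3626 [[519, -213, 26], [519, -214, 26], [519, -215, 27], [519, -215, 27], [519, -211, 28]]
0.045 3926 [[529, -215, 32], [531, -214, 33], [530, -214, 34], [531, -214, 34], [529, -214, 34]]
0.055 4863 [[540, -215, 67], [540, -215, 68], [539, -214, 68], [541, -214, 69], [540, -215, 69]]
0.065 1865 [[549, -210, 73], [549, -209, 74], [549, -209, 74], [549, -210, 74], [550, -209, 75]]
```

View pics/w4.png

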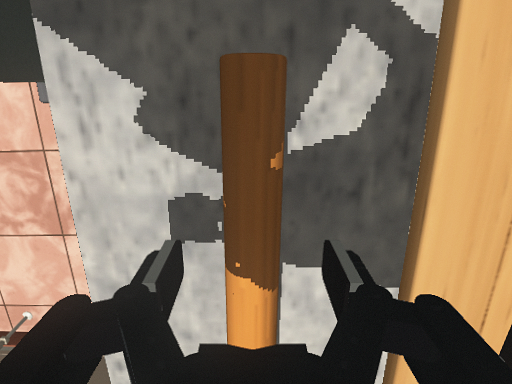

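The pin lies between the open fingers, which are at x 180 and 325 px with the pin at 222–285 px. The tips are at z≈0.026. I lower 15 mm and close.

Emit:
step_arm --motion '[[[0.07,0,0,-0.008,0,0,0],[0.07,0,0,-0.015,0,0,0],[0.07,0,0,-0.015,0,0,0],[0.0,0,0,-0.015,0,0,0],[0.0,0,0,-0.015,0,0,0],[0.0,0,0,-0.015,0,0,0],[0.0,0,0,-0.015,0,0,0],[0.0,0,0,-0.015,0,0,0]]]' --newtons 70

```text
time: 9.35
tool_pos: [0.4842, -0.2204, -0.0097]
tcp_rot: [-2.236, -2.206, -0.006]
wrist_force: [-1.6, 0.0, 5.2]
width: 0.327
```

Run:
```python
from h import *
s=read_state(); print(s["tool_pos"],s["wrist_force"],s["torque"],s["width"])
im,d,P=snap("wrist"); cv2.imwrite('pics/w5.png',im)
t=s["tool_pos"]
for lo in (-.035,-.03,-.025,-.02,.015,.02,.025,.03):
    q=P[(d>0)&(np.abs(P[...,1]-t[1])<.016)&(P[...,0]-t[0]>lo)&(P[...,0]-t[0]<=lo+.005)&(P[...,2]>.004)]; print(lo,len(q),np.round(q[np.argsort(q[:,2])][:6]*1000).astype(int).tolist())
```

```text
[ 0.48416974 -0.22035587 -0.00966777] [-1.62785295  0.04330513  5.15425107] [ 0.03451195  0.18248698 -0.02532678] 0.3271753941162786
-0.035 885 [[454, -213, 44], [454, -213, 44], [454, -213, 45], [453, -213, 45], [453, -213, 45], [453, -213, 45]]
-0.03 484 [[459, -213, 10], [459, -213, 11], [458, -213, 11], [459, -213, 12], [458, -213, 12], [459, -213, 12]]
-0.025 801 [[464, -209, 9], [461, -213, 10], [460, -213, 10], [464, -209, 11], [460, -213, 11], [462, -213, 11]]
-0.02 1191 [[465, -210, 6], [468, -210, 6], [467, -210, 6], [466, -210, 6], [469, -209, 7], [468, -209, 7]]
0.015 1224 [[504, -210, 6], [503, -210, 6], [503, -210, 7], [502, -210, 7], [502, -210, 8], [502, -210, 8]]
0.02 906 [[504, -210, 8], [504, -210, 9], [504, -209, 9], [505, -210, 9], [507, -214, 9], [508, -215, 10]]
0.025 488 [[510, -214, 10], [509, -214, 12], [510, -213, 12], [509, -214, 13], [510, -213, 13], [510, -214, 13]]
0.03 959 [[514, -214, 44], [515, -214, 45], [515, -214, 45], [515, -214, 46], [518, -214, 46], [515, -214, 46]]
```

Gripped at 28 mm opening, tips at z≈0.0075, so the pin axis is at TCP z + 0.025. I lift and carry it towards the rack.

Emit:
step_arm --motion '[[[0.0,0,0,0.03,0,0,0],[0.0,0,0,0.07,0,0,0],[0.0,0,0,0.11,0,0,0],[0.0,0.015,0.04,0.14,0,0,-2],[0.0,0.03,0.09,0.15,0,0,-4],[0.0,0.045,0.14,0.15,0,0,-6],[0.0,0.06,0.19,0.15,0,0,-8],[0.0,0.07,0.24,0.15,0,0,-9]]]'

```text
time: 10.4
tool_pos: [0.5541, 0.0213, 0.1397]
tcp_rot: [-2.403, -2.023, -0.005]
wrist_force: [0.4, 0.9, -2.1]
width: 0.323
```

Emit:
step_arm --motion '[[[0.0,0.01,0.04,0,0,0,-2],[0.0,0.022,0.08,0,0,0,-3],[0.0,0.033,0.12,0,0,0,-4],[0.0,0.033,0.12,-0.01,0,0,-4],[0.0,0.033,0.12,-0.025,0,0,-4],[0.0,0.033,0.12,-0.04,0,0,-4],[0.0,0.033,0.12,-0.04,0,0,-4],[0.0,0.033,0.12,-0.04,0,0,-4]]]'

```text
time: 11.4
tool_pos: [0.5871, 0.1406, 0.0995]
tcp_rot: [-2.473, -1.937, -0.005]
wrist_force: [-0.9, 0.2, -1.9]
width: 0.324
```

```bash
cat > chk.py <<'E'
from h import *
from scipy.optimize import least_squares
import sys
o=np.array([.5877,.1462]); a=np.radians(75.95-90); ex=np.array([np.cos(a),np.sin(a)]); ey=np.array([-ex[1],ex[0]])
s=read_state(); t=s["tool_pos"]; print("t",s["time"],"tcp",t,"rack xy of tcp",(t[:2]-o)@ex,(t[:2]-o)@ey,"F",np.round(s["wrist_force"],1),"w",s["width"])
Rt=R.from_rotvec(s["tcp_rot"]).as_matrix(); print("jaw heading",np.degrees(np.arctan2(Rt[1,1],Rt[0,1])),Rt[:,2])
for n in sys.argv[2:]:
    im,d,P=snap(n); cv2.imwrite(f'pics/{sys.argv[1]}_{n}.png',im)
    L=np.dstack([(P[...,:2]-o)@ex,(P[...,:2]-o)@ey,P[...,2]]); np.savez(f'/tmp/{sys.argv[1]}_{n}',im=im,d=d,L=L)
    hsv=cv2.cvtColor(im,cv2.COLOR_BGR2HSV); zp=t[2]+.0247 if len(sys.argv)<9 else 0
    brown=(hsv[...,0]>5)&(hsv[...,0]<16)&(hsv[...,1]>130)
    m=brown&(d>0)&(np.abs(L[...,0])<.03)&(np.abs(L[...,1])<.17)&(np.abs(L[...,2]-zp)<.025)
    Q=L[m]; 
    if len(Q)<100: print(n,"few",len(Q)); continue
    f=least_squares(lambda p:np.hypot(Q[:,0]-p[0]-p[1]*Q[:,1],Q[:,2]-p[2]-p[3]*Q[:,1])-.015,[0,0,zp,0],loss='soft_l1',f_scale=.001)
    print(n,len(Q),"pin x %.4f yawslope %.4f z %.4f pitch %.4f"%tuple(f.x),"y ends",np.percentile(Q[:,1],[.2,99.8]),"rms",np.sqrt(np.mean(f.fun**2)))
E
python3 chk.py c1 wrist top scene
```

```text
t 11.4 tcp [0.58706259 0.14059011 0.09951757] rack xy of tcp 0.0007435680305395865 -0.00559680695551662 F [-0.9  0.2 -1.9] w 0.32398333480338465
jaw heading -13.875190691586907 [ 0.00216237  0.00220711 -0.99999523]
wrist 17046 pin x 0.0006 yawslope 0.0016 z 0.1226 pitch 0.0005 y ends [-0.04925141  0.08785359] rms 0.0005035717606094224
top 104 pin x 0.0059 yawslope 0.0313 z 0.1288 pitch 0.0255 y ends [-0.12614283  0.0808204 ] rms 0.0020279211787248737
scene few 79
```

Emit:
step_arm --motion '[[[0.0,-0.0005,0,-0.008,0,0,0],[0.0,-0.0005,0,-0.016,0,0,0],[0.0,-0.0005,0,-0.024,0,0,0],[0.0,-0.0005,0,-0.03,0,0,0],[0.0,-0.0005,0,-0.034,0,0,0],[0.0,-0.0005,0,-0.036,0,0,0],[0.0,-0.0005,0,-0.036,0,0,0],[0.0,-0.0005,0,-0.036,0,0,0]]]'

```text
time: 12.55
tool_pos: [0.5876, 0.1412, 0.0648]
tcp_rot: [2.472, 1.937, 0.008]
wrist_force: [0.6, -0.4, -1.2]
width: 0.328
```

```bash
python3 chk.py c2 wrist
```

```text
t 12.55 tcp [0.58756754 0.14118162 0.064827  ] rack xy of tcp 0.0010898115932847254 -0.0049004065876164194 F [ 0.6 -0.4 -1.2] w 0.327653715097668
jaw heading -13.841167764265625 [ 0.00453112  0.00267344 -0.99998616]
wrist 16562 pin x 0.0009 yawslope 0.0010 z 0.0879 pitch 0.0018 y ends [-0.04889801  0.08851554] rms 0.0005015583448770147
```

View pics/c2_wrist.png

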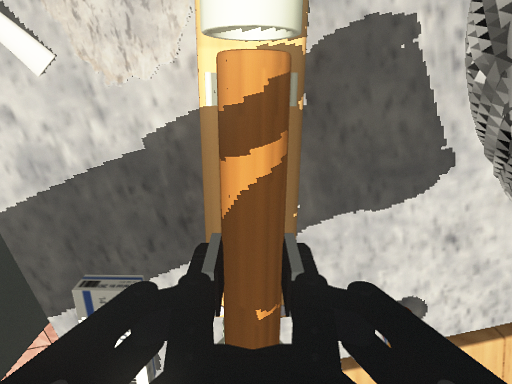

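The pin is centred over both clips and its end (y≈50 px) is just short of the cup mouth (y≈38 px). I start pressing.

Emit:
step_arm --motion '[[[0.0,-0.001,0,-0.002,0,0,0],[0.0,-0.001,0,-0.004,0,0,0],[0.0,-0.001,0,-0.006,0,0,0],[0.0,-0.001,0,-0.008,0,0,0],[0.0,-0.001,0,-0.009,0,0,0],[0.0,-0.001,0,-0.01,0,0,0],[0.0,-0.001,0,-0.011,0,0,0],[0.0,-0.001,0,-0.012,0,0,0]]]'

```text
time: 13.6
tool_pos: [0.5883, 0.1414, 0.0556]
tcp_rot: [2.471, 1.936, 0.013]
wrist_force: [-2.7, -0.7, 12.4]
width: 0.326
```

```bash
python3 chk.py c3 wrist
```

```text
t 13.6 tcp [0.58829736 0.14139851 0.05560368] rack xy of tcp 0.0017451374309008151 -0.00451283177735694 F [-2.7 -0.7 12.4] w 0.3263905182619778
jaw heading -13.837347911992302 [ 0.00791583  0.00312365 -0.99996379]
wrist 16643 pin x 0.0014 yawslope 0.0005 z 0.0787 pitch 0.0015 y ends [-0.04801656  0.08887305] rms 0.0005532461629479112
```

Emit:
step_arm --motion '[[[0.0,-0.002,0.0005,-0.004,0,0.4,0],[0.0,-0.0025,0.0005,-0.005,0,0.4,0],[0.0,-0.0025,0.0005,-0.006,0,0.4,0],[0.0,-0.0025,0.0005,-0.007,0,0.4,0],[0.0,-0.0025,0.0005,-0.008,0,0.4,0],[0.0,-0.0025,0.0005,-0.009,0,0.4,0],[0.0,-0.0025,0.0005,-0.01,0,0.4,0],[0.0,-0.0025,0.0005,-0.011,0,0.4,0]]]'

```text
time: 14.65
tool_pos: [0.5882, 0.1428, 0.0478]
tcp_rot: [-2.473, -1.937, -0.012]
wrist_force: [-2.5, 1.1, 10.7]
width: 0.325
```

```bash
python3 chk.py c4 wrist
```

```text
t 14.65 tcp [0.5881601  0.14276293 0.04777003] rack xy of tcp 0.0012807511907319143 -0.003222553053544395 F [-2.5  1.1 10.7] w 0.32549711404577036
jaw heading -13.854989190436612 [ 0.00564462  0.00477023 -0.99997269]
wrist 16484 pin x 0.0010 yawslope 0.0011 z 0.0709 pitch 0.0118 y ends [-0.04718683  0.09004032] rms 0.000572318396865986
```

Emit:
step_arm --motion '[[[0.0,-0.002,-0.002,-0.004,-0.4,0.3,0],[0.0,-0.002,-0.002,-0.005,-0.6,0.4,0],[0.0,-0.002,-0.002,-0.006,-0.6,0.4,0],[0.0,-0.002,-0.002,-0.007,-0.6,0.4,0],[0.0,-0.002,-0.002,-0.008,-0.6,0.4,0],[0.0,-0.002,-0.002,-0.009,-0.6,0.4,0],[0.0,-0.002,-0.002,-0.01,-0.6,0.4,0],[0.0,-0.002,-0.002,-0.01,-0.6,0.4,0]]]'

```text
time: 15.7
tool_pos: [0.5859, 0.1405, 0.0367]
tcp_rot: [2.471, 1.935, -0.008]
wrist_force: [2.1, 1.0, -3.1]
width: 0.323
```

```bash
python3 chk.py c5 wrist
```

```text
t 15.7 tcp [0.58589418 0.14053001 0.03673001] rack xy of tcp -0.0003753005922985488 -0.005938764631491712 F [ 2.1  1.  -3.1] w 0.3234837341289442
jaw heading -13.86292361129433 [-0.00192567 -0.00592747 -0.99998058]
wrist 15912 pin x -0.0005 yawslope 0.0013 z 0.0597 pitch -0.0078 y ends [-0.04980221  0.08787598] rms 0.0005808984690387418
```

Emit:
step_arm --motion '[[[0.0,0,0,-0.0005,0.2,0,0],[0.0,0,0,-0.001,0.4,0,0],[0.0,0,0,-0.0015,0.4,0,0],[0.0,0,0,-0.002,0.4,0,0],[0.0,0,0,-0.0025,0.4,0,0],[0.0,0,0,-0.003,0.4,0,0],[0.0,0,0,-0.003,0.4,0,0],[0.0,0,0,-0.003,0.4,0,0]]]'

```text
time: 16.75
tool_pos: [0.5864, 0.1405, 0.0356]
tcp_rot: [-2.472, -1.937, 0.0]
wrist_force: [-2.3, -0.9, 9.3]
width: 0.327
```

```bash
python3 chk.py c6 wrist
```

```text
t 16.75 tcp [0.58641592 0.14051955 0.03563897] rack xy of tcp 0.00013337001286004835 -0.0058222515265877895 F [-2.3 -0.9  9.3] w 0.3271853874241715
jaw heading -13.852358066446195 [-9.43996660e-04  9.63758171e-04 -9.99999090e-01]
wrist 15839 pin x 0.0000 yawslope 0.0012 z 0.0587 pitch -0.0004 y ends [-0.0500318   0.08769128] rms 0.0005757053026293553
```

Pin is seated: z≈0.060, x≈0, pitch≈0, mid at rack y≈-0.0215. Now I slide along the rack, first part certain to be free.

Emit:
step_arm --motion '[[[0.0,0.0005,0.002,0,0,0,0],[0.0,0.001,0.004,0,0,0,0],[0.0,0.0016,0.0065,0,0,0,0],[0.0,0.0022,0.009,0,0,0,0],[0.0,0.0029,0.0115,0,0,0,0],[0.0,0.0035,0.014,0,0,0,0],[0.0,0.0041,0.0165,0,0,0,0],[0.0,0.0041,0.0165,0,0,0,0]]]'

```text
time: 17.8
tool_pos: [0.5897, 0.1545, 0.0357]
tcp_rot: [2.472, 1.938, -0.007]
wrist_force: [-1.6, -7.6, 4.3]
width: 0.325
```

```bash
python3 chk.py c7 wrist
```

```text
t 17.8 tcp [0.58969143 0.15454569 0.03565914] rack xy of tcp -9.421230945493898e-05 0.00857947752139351 F [-1.6 -7.6  4.3] w 0.32462384587622906
jaw heading -13.81517254424196 [-0.00302477 -0.00293774 -0.99999111]
wrist 15559 pin x -0.0002 yawslope 0.0010 z 0.0587 pitch -0.0013 y ends [-0.0355012   0.09976076] rms 0.0005701977865492954
```

Emit:
step_arm --motion '[[[0.0,0.0004,0.0014,0.0005,0,0,0],[0.0,0.0007,0.0029,0.0005,0,0,0],[0.0,0.001,0.0039,0.0005,0,0,0],[0.0,0.0012,0.0048,0.0005,0,0,0],[0.0,0.0015,0.0058,0.0005,0,0,0],[0.0,0.0015,0.0058,0.0005,0,0,0],[0.0,0.0015,0.0058,0.0005,0,0,0],[0.0,0.0015,0.0058,0.0005,0,0,0]]]'

```text
time: 18.85
tool_pos: [0.5906, 0.1584, 0.0358]
tcp_rot: [2.471, 1.938, -0.011]
wrist_force: [-0.3, -7.0, 2.5]
width: 0.326
```

Emit:
step_arm --motion '[[[0.0,0.0004,0.0014,0.0003,0.2,-0.2,0],[0.0,0.0007,0.0029,0.0003,0.2,-0.2,0],[0.0,0.001,0.0039,0.0003,0.2,-0.2,0],[0.0,0.0012,0.0048,0.0003,0.2,-0.2,0],[0.0,0.0014,0.0056,0.0003,0.2,-0.2,0],[0.0,0.0014,0.0056,0.0003,0.2,-0.2,0],[0.0,0.0014,0.0056,0.0003,0.2,-0.2,0],[0.0,0.0014,0.0056,0.0003,0.2,-0.2,0]]]'

```text
time: 19.85
tool_pos: [0.5915, 0.162, 0.0357]
tcp_rot: [2.469, 1.938, -0.008]
wrist_force: [-0.4, -7.5, 2.6]
width: 0.32
```

```bash
python3 chk.py c8 wrist top
python3 - <<'E'
import numpy as np,cv2
z=np.load('/tmp/c8_top.npz');L=z['L'];im=z['im'];h=cv2.cvtColor(im,cv2.COLOR_BGR2HSV)
m=(np.abs(L[...,0])<.02)&(L[...,1]>-.16)&(L[...,1]<-.05)&(L[...,2]>.04)&(L[...,2]<.09); Q=L[m]; print(len(Q),np.round(np.percentile(Q[:,1],[0,2,5,10]),4))
E
```

```text
t 19.85 tcp [0.59147292 0.16204833 0.03570902] rack xy of tcp -0.00018742705030438047 0.016290159967608877 F [-0.4 -7.5  2.6] w 0.3198483962428679
jaw heading -13.762295073217496 [-0.00248686 -0.00551393 -0.99998171]
wrist 15171 pin x -0.0003 yawslope 0.0006 z 0.0588 pitch -0.0008 y ends [-0.02777309  0.09921136] rms 0.0005528286327502193
top few 81
160 [-0.1093 -0.1088 -0.1073 -0.1036]
```

Emit:
step_arm --motion '[[[0.0,0.0004,0.0014,0.0003,0.3,-0.1,0],[0.0,0.0007,0.0029,0.0003,0.3,-0.1,0],[0.0,0.001,0.0039,0.0003,0.3,-0.1,0],[0.0,0.0012,0.0048,0.0003,0.3,-0.1,0],[0.0,0.0014,0.0056,0.0003,0.3,-0.1,0],[0.0,0.0014,0.0056,0.0003,0.3,-0.1,0],[0.0,0.0014,0.0056,0.0003,0.3,-0.1,0],[0.0,0.0014,0.0056,0.0003,0.3,-0.1,0]]]'

```text
time: 20.95
tool_pos: [0.5924, 0.1657, 0.0357]
tcp_rot: [2.47, 1.939, -0.006]
wrist_force: [0.5, -6.9, 2.3]
width: 0.323
```

Still free sliding (about 7 N drag); I continue.

Emit:
step_arm --motion '[[[0.0,0.0004,0.0014,0.0003,0.2,-0.1,0],[0.0,0.0007,0.0029,0.0003,0.2,-0.1,0],[0.0,0.001,0.0039,0.0003,0.2,-0.1,0],[0.0,0.0012,0.0048,0.0003,0.2,-0.1,0],[0.0,0.0014,0.0056,0.0003,0.2,-0.1,0],[0.0,0.0014,0.0056,0.0003,0.2,-0.1,0],[0.0,0.0014,0.0056,0.0003,0.2,-0.1,0],[0.0,0.0014,0.0056,0.0003,0.2,-0.1,0]]]'

```text
time: 21.95
tool_pos: [0.5933, 0.1694, 0.0357]
tcp_rot: [2.47, 1.939, -0.005]
wrist_force: [-0.4, -7.7, 2.0]
width: 0.323
```

Emit:
step_arm --motion '[[[0.0,0.0004,0.0014,0.0003,0.2,-0.1,0],[0.0,0.0007,0.0029,0.0003,0.2,-0.1,0],[0.0,0.001,0.0039,0.0003,0.2,-0.1,0],[0.0,0.0012,0.0048,0.0003,0.2,-0.1,0],[0.0,0.0014,0.0056,0.0003,0.2,-0.1,0],[0.0,0.0014,0.0056,0.0003,0.2,-0.1,0],[0.0,0.0014,0.0056,0.0003,0.2,-0.1,0],[0.0,0.0014,0.0056,0.0003,0.2,-0.1,0]]]'

```text
time: 22.95
tool_pos: [0.5942, 0.173, 0.0357]
tcp_rot: [2.47, 1.94, -0.004]
wrist_force: [0.1, -7.5, 1.8]
width: 0.323
```

Emit:
step_arm --motion '[[[0.0,0.0004,0.0014,0.0003,0.2,-0.1,0],[0.0,0.0007,0.0029,0.0003,0.2,-0.1,0],[0.0,0.001,0.0039,0.0003,0.2,-0.1,0],[0.0,0.0012,0.0048,0.0003,0.2,-0.1,0],[0.0,0.0014,0.0056,0.0003,0.2,-0.1,0],[0.0,0.0014,0.0056,0.0003,0.2,-0.1,0],[0.0,0.0014,0.0056,0.0003,0.2,-0.1,0],[0.0,0.0014,0.0056,0.0003,0.2,-0.1,0]]]'

```text
time: 23.95
tool_pos: [0.5951, 0.1766, 0.0357]
tcp_rot: [2.47, 1.94, -0.003]
wrist_force: [-0.7, -7.1, 1.7]
width: 0.327
```

Emit:
step_arm --motion '[[[0.0,0.0004,0.0014,0.0003,0.1,0,0],[0.0,0.0007,0.0029,0.0003,0.1,0,0],[0.0,0.001,0.0039,0.0003,0.1,0,0],[0.0,0.0012,0.0048,0.0003,0.1,0,0],[0.0,0.0014,0.0056,0.0003,0.1,0,0],[0.0,0.0014,0.0056,0.0003,0.1,0,0],[0.0,0.0014,0.0056,0.0003,0.1,0,0],[0.0,0.0014,0.0056,0.0003,0.1,0,0]]]'

```text
time: 24.95
tool_pos: [0.5953, 0.1777, 0.0357]
tcp_rot: [2.467, 1.94, -0.012]
wrist_force: [-2.2, -15.2, 4.9]
width: 0.324
```

Pad felt: total force rose from 7 N to 15 N, i.e. about 8 N on the pad. I hold one slightly firmer press to be sure.

Emit:
step_arm --motion '[[[0.0,0.0009,0.0034,0.0002,0.2,-0.1,0],[0.0,0.001,0.0041,0.0002,0.2,-0.1,0],[0.0,0.0012,0.0046,0.0002,0.2,-0.1,0],[0.0,0.0013,0.005,0.0002,0.2,-0.1,0],[0.0,0.0013,0.005,0.0002,0.2,-0.1,0],[0.0,0.0013,0.005,0.0002,0.2,-0.1,0],[0.0,0.0013,0.005,0.0002,0.2,-0.1,0],[0.0,0.0013,0.005,0.0002,0.2,-0.1,0]]]'

```text
time: 25.95
tool_pos: [0.5953, 0.1776, 0.0356]
tcp_rot: [2.465, 1.94, -0.019]
wrist_force: [-1.5, -16.7, 7.0]
width: 0.324
```

```bash
python3 chk.py c9 wrist top
python3 - <<'E'
import numpy as np
L=np.load('/tmp/c9_top.npz')['L']
Q=L[(np.abs(L[...,0])<.02)&(L[...,1]>-.16)&(L[...,1]<-.04)&(L[...,2]>.04)&(L[...,2]<.09)]; print(len(Q),np.round(np.percentile(Q[:,1],[0,2,5,10]),4))
E
```

```text
t 25.95 tcp [0.5953069  0.17757379 0.03564393] rack xy of tcp -0.00023723271124316756 0.03228193347926773 F [ -1.5 -16.7   7. ] w 0.3236097994809
jaw heading -13.598771968117813 [-0.00617167 -0.01143912 -0.99991552]
wrist 12926 pin x -0.0003 yawslope -0.0003 z 0.0587 pitch -0.0009 y ends [-0.0126038   0.09798418] rms 0.000577252979413501
top few 77
149 [-0.0935 -0.0931 -0.0912 -0.0886]
```

Emit:
step_arm --motion '[[[0.0,0,0,0,0,0,0],[0.0,0,0,0,0,0,0],[0.06,0,0,0,0,0,0],[0.06,0,0,0,0,0,0],[0.06,0,0,0,0,0,0],[0.06,0,0,0,0,0,0],[0.06,0,0,0,0,0,0],[0.06,0,0,0,0,0,0]]]'

```text
time: 27.05
tool_pos: [0.5953, 0.1776, 0.0356]
tcp_rot: [2.465, 1.94, -0.019]
wrist_force: [0.1, 0.0, 0.5]
width: 0.703
```

```bash
python3 chk.py c10 wrist
```

```text
t 27.05 tcp [0.59529816 0.17762244 0.03564774] rack xy of tcp -0.00025752673768940094 0.032327003717752524 F [0.1 0.  0.5] w 0.7032775690063691
jaw heading -13.595750357416417 [-0.00618076 -0.01141558 -0.99991574]
wrist 12995 pin x -0.0002 yawslope -0.0004 z 0.0589 pitch 0.0000 y ends [-0.01219953  0.09800702] rms 0.0005016711066812981
```

View pics/c10_wrist.png

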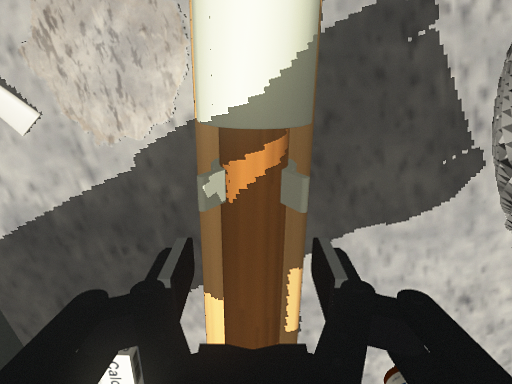

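The pin is in clip_b (225–285, 190 px) and enters the cup (mouth y≈125 px). The fingers are open and clear on both sides, and the wrist force is zero. I retreat straight up.

Emit:
step_arm --motion '[[[0.06,0,0,0.01,0,0,0],[0.06,0,0,0.03,0,0,0],[0.06,0,0,0.06,0,0,0],[0.06,0,0,0.1,0,0,0],[0.06,0,0,0.14,0,0,0],[0.06,0,0,0.18,0,0,0],[0.06,0,0,0.2,0,0,0],[0.06,0,0,0.2,0,0,0]]]'

```text
time: 28.1
tool_pos: [0.5966, 0.1779, 0.2384]
tcp_rot: [2.463, 1.938, -0.012]
wrist_force: [0.1, -0.4, 0.9]
width: 0.699
```

Run:
```python
from h import *
from scipy.optimize import least_squares
o=np.array([.5877,.1462]); a=np.radians(75.95-90); ex=np.array([np.cos(a),np.sin(a)]); ey=np.array([-ex[1],ex[0]])
im,d,P=snap("wrist"); cv2.imwrite('pics/f.png',im)
L=np.dstack([(P[...,:2]-o)@ex,(P[...,:2]-o)@ey,P[...,2]])
Q=L[(d>0)&(np.abs(L[...,0])<.016)&(L[...,1]>-.13)&(L[...,1]<.098)&(abs(abs(L[...,1])-.075)>.012)&(L[...,2]>.055)&(L[...,2]<.1)]
f=least_squares(lambda p:np.hypot(Q[:,0]-p[0]-p[1]*Q[:,1],Q[:,2]-p[2]-p[3]*Q[:,1])-.015,[0,0,.06,0],loss='soft_l1',f_scale=.001)
print("pin",len(Q),f.x,"y",np.percentile(Q[:,1],[.3,99.7]),"rms",np.sqrt(np.mean(f.fun**2)))
s=read_state(); print(s["time"],s["tool_pos"],s["wrist_force"])
```

```text
pin 3223 [ 9.87596169e-05 -3.69797718e-04  5.88927819e-02 -5.49113271e-04] y [-0.09322059  0.09771973] rms 0.0005806961772184555
28.15 [0.59539493 0.17762198 0.23608135] [ 0.78455512 -0.11523764 -1.14734358]
```

```bash
python3 -c "
from workcell import *
print(finish_job())"
```

```text
the job is handed in; nothing more can be done
None
```

The rolling pin is in its rack: snapped into both clips, pressed against the cup pad, and released. I handed the job in at about 28 s of robot time; it gives no verdict.

**Clips:** I pressed the pin through the clips with about 14 N at most at the moments I read the force. I then seated it with about 10 N. Its middle was at rack y ≈ -21 mm, so its end was still short of the cup.

**Slide and press:** The pin dragged with about 7 N while sliding. It met the pad with its end about 27 mm inside the cup. I held about 16.6 N in total, so roughly 9 N reached the pad; that figure is inferred by subtracting the drag, not measured directly.

**Last check, after letting go and lifting away:**

| Quantity | Measured | Needed |
|---|---|---|
| Height in rack (z) | 60.2 mm | 58 to 62 mm |
| Sideways offset (x) | 0.1 mm | within 2.5 mm |
| Axis angle | under 0.001 rad | below 0.035 rad |
| Middle along rack (y) | about 17 mm | -4 to 40 mm |

The wrist force was at noise level and the fingers were well clear. The height includes a correction of +1.3 mm, because the wrist camera saw the worktop that much too low.

**What disagreed:** The fingertips measured about 40 mm higher than the quoted tool offset implied. My first grasp closed above the pin without touching it, and I corrected the height from the depth picture. I did not re-measure the bystanders at the end, but no move came near them.

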